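# Bring the length-gauge carriage up to its marked stop

### The arm

A 6-joint arm with a two-finger parallel gripper is mounted at the origin on the work surface. World frame = base frame: x ahead of the robot, y to its left, z up, the work surface at z = 0. Lengths are in m, angles in rad, forces in N, time in s.
With the tool pointing down it reaches from about 0.3 to 0.95 m from the base axis. Payload 3.1 kg.
Tool frame: the origin (TCP) lies at the very end of the fingers, on their centre line; the grasp point (between the pads) lies 19 mm behind it; x points along the fingers, y is the direction in which the jaws open and shut, and the axes are right-handed (so a half turn about x gives the same grasp; the last joint's range is limited). The gripper opens to 85 mm and grips with 20 to 120 N. Pads are 22 mm wide; open, the fingers measure 114 mm over their backs; the gripper's body (76 mm by 85 mm) begins 54 mm behind the grasp point. The pads swing forward as they close: fully open they stand 13 mm farther back than shut.
Start: joints at [1.155, 0.308, 1.634, -0, 1.2, -0.07], TCP at [0.212, 0.588, 0.198] pointing down, gripper open.
Joint ranges: [-3.06, 3.06], [-0.79, 1.96], [0.05, 2.63], [-1.19, 4.34], [0.05, 2.64], [-2.94, 2.94]. Speed limits (rad/s): [2.79, 2.79, 3.14, 3.14, 3.14, 3.14].

### API

Orientations are given as [roll, pitch, yaw] about the fixed x, y, z axes, in that order (R = Rz(yaw) Ry(pitch) Rx(roll)).
In Python, from bench import * gives the robot as it stands.
- The arm moves only by the shell command python3 -m inch 'ROWS' [OPENING] [FORCE]. ROWS is JSON, a list of rows, each an object with "travel": the shift along the world's x, y, z in mm, a list of three; "roll": the turn about the world's z in degrees. A call has 1 to 12 rows; each row is the pose to reach, as a shift and turn from the pose commanded when the call began; what a row does not reach only later rows make up. A row lasts 1/8 s, in which the tool goes at most 62.5 mm and 10.7 degrees, less where a joint would pass 70% of its speed; a pose out of reach is approached as far as the arm can. A call with a gripper value outside its range is refused whole. OPENING is the opening, from -1 (shut) to 1 (fully open), set as the call begins (- or left out, the last holds). The fingers move at their own pace and stop on an object; FORCE is the grip in N (left out, the last holds). Time passes only in rows, so rows that repeat a pose let the fingers close. It gives the time, the measured TCP pose, the force and the opening at its end, in the units of the state.
- read_state(): the state, without advancing time (a new reading comes with each control period).
- grab_frame(name): name is "side" or "top" or "wrist"; returns a dict with "frame" (384x512x3 uint8, red, green, blue), "depth" (384x512 float32, m along the optical axis (not along the pixel's ray), 0 where there is no reading), "vertical_fov" (degrees; the focal length in pixels is half the picture's height over the tangent of half this angle, whatever the lens; pixels are square), "cx", "cy" (the principal point, pixels), "R" (3x3) and "t" (3): a world point X has camera coordinates R X + t. Camera axes: x right, y down, z forward; pixel columns grow to the right and rows downward; lengths in m; the calibration is good to about 2 mm. A picture is of the moment at which its call begins.
- finish_job(): hands the job in, once; it reports no verdict.
Trained networks look in the newest picture that a camera, given by its name, has taken for a name from the list of things; names that differ only in an ending like _2 or _b are one class to them, and where a whole thing is asked for, a point or a joint stands for the part that bears it (a point fixed in the world has none). Each returns a list of dicts, best first, with "score" (0 to 1); they miss things now and then, are a little off and sometimes report something else, mostly with a low value. They report only what shows in the picture. A call takes as long as a camera call.
- cut_out(camera, target): "mask" (384x512 bool, what is visible of it) and "extent" ([left, top, right, bottom] in pixels, round what is visible of it).
- mark_of(camera, target): "centre" ([column, row] in pixels: a listed point, or the origin of a listed thing).
The state is a dict: "time": time; "joint_positions": joint angles; "joint_vel": joint speeds; "effort": joint torques, N m; "eef_pos": TCP position; "tcp_rot": TCP orientation; "wrist_force": force on the tool from outside, world axes, zero at the start; "wrist_torque": the same for the moment, N m; "grip_width": opening from 0.0 (shut) to 1.0 (fully open).
Only numpy, scipy, OpenCV 4.12 (cv2) and the standard library are available. Lean on these libraries where they do the work, as an engineer would, in place of code of your own. Each camera call takes 0.05 s, during which the arm holds its last target. There are 200 camera calls.

### The job

On the jeweller's length gauge, press down the plate in the middle of the carriage to free its brake and, keeping it pressed, push the carriage along the rail until it butts against the marked stop, the one with the pointed post on top. Then lift off so that the plate springs up and the brake holds it there. Do it with the fingertips only, gripping nothing, never drag the carriage against its brake, and leave the other things on the bench where they lie.

Things in the scene. Friction and masses are not known exactly. Their poses are not given: they have to be found in the camera images.
- gauge: length gauge screwed to the bench: aluminium rail 416 mm long, 68 mm wide, 28 mm high with fine graduations. Origin: centre of its underside, on the bench top; its y axis runs along the rail, x across it, z up
- carriage (a joint): place of the steel carriage along the rail, m: 0 = middle of the rail, positive towards the gauge's +y. Carriage: 70 mm long (along the rail), 60 mm wide, top 60 mm above the bench; two upright cheeks 10 mm thick, 30 mm high, one at each end. With the press plate up its brake holds against about 9 to 14 N; with the plate down it slides at 1 to 2 N
- press_mid (a point): middle of the top face of the press plate = middle of the carriage. The plate (dark steel, ribbed, 46 mm across the rail, 48 mm along it) is the floor of the 50 mm long trough between the cheeks, open at the two sides; 44 mm above the bench when up, 16 mm below the cheek tops
- press (a joint): how far the sprung plate is pressed down, m: 0 = up, brake on; 0.006 = fully down. It starts to move at about 14 N and is fully down at about 16 N; the brake is free once the plate is 1 mm or more down. It springs up by itself when let go
- marked_stop: marked stop, at either end of the rail: fixed steel block, 20 mm long along the rail, 84 mm wide, top 60 mm above the bench, with an upright pointed post (18 mm thick, tip 96 mm above the bench) on its middle. Origin: on the rail's centre line at bench height, below the block's middle. With the carriage against it, carriage middle and this origin are 45 mm apart along the rail
- plain_stop: plain stop: the same block without a post, near the other end of the rail; not the one wanted. Origin as for the marked stop
- tin: bystander: small glass jar with metal lid, 48 mm across, 45 mm tall, loose; origin under its centre
- screwdriver: bystander: screwdriver lying on the bench, 170 mm long, 26 mm thick, loose; origin at mid-length, on the bench; its x axis points to the blade
- bench_block: bystander: square steel bench block 60 x 60 x 22 mm, loose; origin under its centre
- spool: bystander: wooden spool standing upright, 42 mm across, 28 mm tall, loose; origin under its centre

How it is judged:
By the outcome, as a careful person would: the job done as asked, in the order asked, and still so for the second after the job is handed in, with the robot touching nothing.
It also fails if it takes over 32 s, if anything falls off the work surface, if the arm or the gripper's body presses on something with over 40 N, if the wrist force passes 120 N, or if a joint passes its speed limit or range.

## Working session

There is one attempt and no reset: what is moved stays moved. The work goes in short steps, Python scripts to look and compute and a shell command to move; the robot and the scene stay as the last step left them, time stands still between calls to the robot, and variables do not carry over. Pictures are saved under pics/ and viewed, about 8 in all and at most 12, crops included, and the job is handed in when it is done.

```bash
mkdir -p pics; cat > h.py <<'E'
from bench import *
import numpy as np, cv2
def ray(f,px,z):
    h=f["frame"].shape[0]; fl=h/2/np.tan(np.radians(f["vertical_fov"])/2)
    R=np.array(f["R"]);t=np.array(f["t"])
    d=R.T@np.array([(px[0]-f["cx"])/fl,(px[1]-f["cy"])/fl,1]); c=-R.T@t
    return c+d*(z-c[2])/d[2]
def cloud(f):
    h,w=f["depth"].shape; fl=h/2/np.tan(np.radians(f["vertical_fov"])/2)
    v,u=np.mgrid[:h,:w]; D=f["depth"]
    P=np.dstack([(u-f["cx"])/fl*D,(v-f["cy"])/fl*D,D])
    return (P-np.array(f["t"]))@np.array(f["R"])
def save(f,n): cv2.imwrite("pics/"+n,f["frame"][:,:,::-1])
E
python3 - <<'E'
from h import *
for c in ["top","side"]:
    f=grab_frame(c); save(f,c+"1.png")
    for n,z in [("gauge",0),("press_mid",.044),("marked_stop",0),("plain_stop",0),("tin",0),("screwdriver",0),("bench_block",0),("spool",0)]:
        for m in mark_of(c,n)[:2]: print(c,n,round(m["score"],2),np.round(m["centre"]),np.round(ray(f,m["centre"],z),3))
    if c=="top":
        P=cloud(f)
        for n in ["gauge","press_mid","marked_stop","plain_stop"]:
            for m in cut_out(c,n)[:2]:
                q=P[m["mask"]]; print(n,m["score"],m["extent"],np.round(np.median(q,0),3),np.round(cv2.minAreaRect(q[:,:2].astype(np.float32)),3) if 0 else cv2.minAreaRect(q[:,:2].astype(np.float32)))
print(read_state())
E
cd pics; python3 -c "
import cv2,numpy as np
cv2.imwrite('both.png',cv2.resize(np.vstack([cv2.imread('top1.png'),cv2.imread('side1.png')]),None,fx=.78,fy=.78))"
```

```text
top gauge 0.68 [262. 206.] [ 0.555 -0.003  0.   ]
top press_mid 0.94 [257. 206.] [0.554 0.007 0.044]
top marked_stop 0.76 [332. 224.] [ 0.526 -0.136  0.   ]
top plain_stop 0.86 [190. 187.] [0.587 0.137 0.   ]
top plain_stop 0.58 [262. 203.] [ 0.561 -0.002  0.   ]
top tin 0.82 [241. 138.] [0.687 0.042 0.   ]
top screwdriver 0.93 [318. 149.] [ 0.669 -0.107  0.   ]
top bench_block 0.92 [204. 259.] [0.453 0.105 0.   ]
top spool 0.92 [295. 274.] [ 0.431 -0.068  0.   ]
gauge 0.58 [150.6, 162.7, 378.3, 251.5] [ 0.555 -0.003  0.027] ((0.5574730634689331, -0.0031253695487976074), (0.4160069525241852, 0.07213624566793442), 78.78364562988281)
press_mid 0.7 [243.1, 190.4, 273.1, 220.5] [0.556 0.005 0.045] ((0.5557593107223511, 0.0054225679486989975), (0.0464581623673439, 0.0480351485311985), 78.90357208251953)
marked_stop 0.81 [323.0, 197.2, 346.5, 250.0] [ 0.532 -0.132  0.06 ] ((0.551122784614563, -0.0794973373413086), (0.14965246617794037, 0.09702476859092712), 69.62383270263672)
plain_stop 0.63 [171.8, 162.7, 195.9, 217.2] [0.581 0.133 0.06 ] ((0.5519628524780273, 0.0998736247420311), (0.1672
[... 680 characters left out ...]
31 -0.071  0.   ]
{'time': 1.1, 'joint_positions': array([ 1.15527479e+00,  3.08080585e-01,  1.63380019e+00, -1.65151310e-05,
        1.19971482e+00, -6.96865334e-02]), 'joint_vel': array([ 1.54098392e-03, -1.24990910e-03,  1.16212119e-03,  4.25086091e-04,
        3.41512149e-04, -6.26684707e-05]), 'effort': array([-9.00929490e-05, -4.15279949e+01, -2.77088231e+01, -1.48707295e-04,
        8.79173676e-04, -7.64796312e-06]), 'eef_pos': array([0.21188763, 0.58798904, 0.19828403]), 'tcp_rot': array([-0.25900909,  1.57078066, -0.6048381 ]), 'wrist_force': array([ 0.76400756,  0.46907354, -1.02188848]), 'wrist_torque': array([0.00443447, 0.00660614, 0.01782395]), 'grip_width': 1.0002818457519769}
```

View pics/both.png

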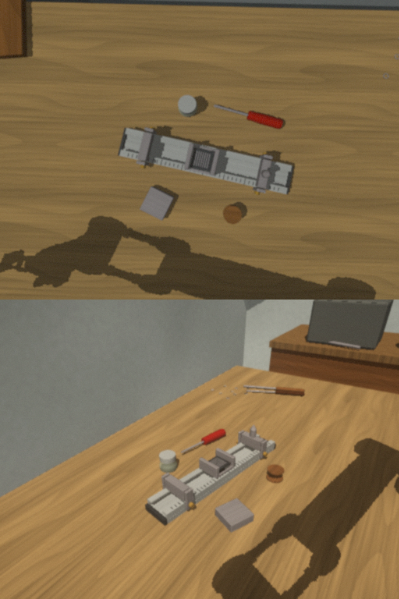

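The marked stop with the post is at the right end in the top view (265,173 in the reduced picture), at about (0.531,-0.134). The carriage is near (0.555,0.006), and the rail direction is about 78.8°. I'll shut the gripper and go above the plate.

```bash
python3 -m inch '[{"travel":[30,-50,0],"roll":1},{"travel":[60,-102,0],"roll":2},{"travel":[90,-153,0],"roll":3},{"travel":[120,-204,0],"roll":4},{"travel":[150,-255,0],"roll":5},{"travel":[180,-306,0],"roll":6},{"travel":[210,-357,0],"roll":7},{"travel":[240,-408,0],"roll":8},{"travel":[270,-459,0],"roll":8.6},{"travel":[300,-510,0],"roll":8.6},{"travel":[330,-560,-15],"roll":8.6},{"travel":[343,-582,-40],"roll":8.6}]' -1 40
python3 -m inch '[{"travel":[0,0,-30],"roll":0},{"travel":[0,0,-40],"roll":0},{"travel":[0,0,-40],"roll":0},{"travel":[0,0,-40],"roll":0}]'
python3 - <<'E'
from h import *
s=read_state(); print(s)
out=[]
for c in ["wrist","top","side"]:
    f=grab_frame(c); save(f,c+"2.png"); out.append(f["frame"][:,:,::-1])
    P=cloud(f)
    for n,z in [("press_mid",.044),("marked_stop",0)]:
        for m in mark_of(c,n)[:1]: print(c,n,round(m["score"],2),np.round(m["centre"]),np.round(ray(f,m["centre"],z),4))
        for m in cut_out(c,n)[:1]: print(c,n,round(m["score"],2),m["extent"],np.round(np.median(P[m["mask"]],0),4))
cv2.imwrite("pics/c2.png",np.vstack([cv2.resize(out[0],(400,300)),cv2.resize(out[2][130:310,150:390],(400,300))]))
E
```

```text
time: 2.6
eef_pos: [0.5578, 0.0029, 0.1594]
tcp_rot: [0.019, 1.566, -0.18]
wrist_force: [0.8, 1.1, 0.6]
grip_width: 0.002
time: 3.1
eef_pos: [0.5559, 0.0064, 0.1197]
tcp_rot: [0.126, 1.568, -0.069]
wrist_force: [0.1, -0.4, -0.2]
grip_width: -0.003
{'time': 3.1, 'joint_positions': array([-6.67855526e-02,  2.64486750e-01,  1.86375276e+00, -7.05123037e-06,
        1.01090564e+00, -1.44276207e+00]), 'joint_vel': array([ 0.00208531, -0.0070235 , -0.0045444 ,  0.00140084, -0.00171123,
       -0.00046117]), 'effort': array([-1.01475895e-01, -3.61002195e+01, -2.43351763e+01, -6.04531626e-03,
        2.14765122e-02,  7.54455868e-05]), 'eef_pos': array([0.55590523, 0.00641336, 0.1196601 ]), 'tcp_rot': array([ 0.12558942,  1.56834882, -0.06922665]), 'wrist_force': array([ 0.0589335 , -0.41219368, -0.16123877]), 'wrist_torque': array([-0.08397337, -0.00634829,  0.04462871]), 'grip_width': -0.0027288669560940836}
wrist press_mid 0.93 [254. 186.] [0.5561 0.0055 0.044 ]
wrist press_mid 0.69 [222.7, 156.9, 283.5, 215.9] [0.5564 0.005  0.0439]
wrist marked_stop 0.76 [105. 176.] [ 0.5305 -0.1326  0.    ]
wrist marked_stop 0.82 [34.0, 122.8, 109.6, 244.8] [ 0.5258 -0.1291  0.0589]
top marked_stop 0.3 [202. 262.] [0.4474 0.1091 0.    ]
side press_mid 0.55 [278. 209.] [0.5578 0.006  0.044 ]
side press_mid 0.62 [271.4, 199.7, 293.2, 222.9] [0.5496 0.0017 0.0432]
side marked_stop 0.88 [319. 198.] [ 0.5326 -0.132   0.    ]
side marked_stop 0.79 [305.5, 160.8, 343.2, 201.5] [ 0.5232 -0.1268  0.0493]
```

View pics/c2.png

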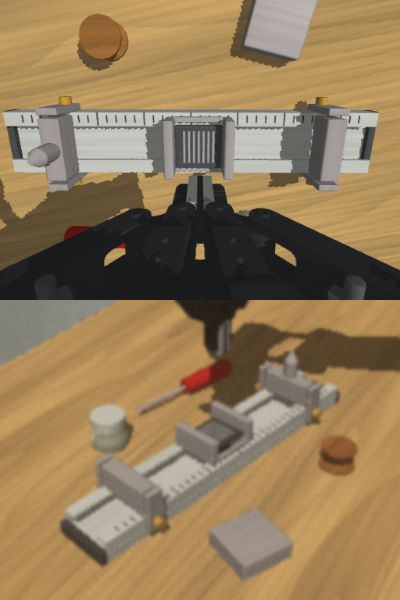

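The wrist picture (top half) shows the plate centred between the cheeks at (200,148), with the shut fingers aligned to the rail and the post at (42,155). The TCP is within 1 mm of the plate middle, so I'll descend.

```bash
python3 -m inch '[{"travel":[0,-1,-30],"roll":0},{"travel":[0,-1,-55],"roll":0},{"travel":[0,-1,-68],"roll":0},{"travel":[0,-1,-70],"roll":0},{"travel":[0,-1,-70],"roll":0}]'
python3 -m inch '[{"travel":[0,0,-2],"roll":0},{"travel":[0,0,-4],"roll":0},{"travel":[0,0,-6],"roll":0},{"travel":[0,0,-6],"roll":0},{"travel":[0,0,-6],"roll":0}]'
```

```text
time: 4.47
eef_pos: [0.5556, 0.0049, 0.0489]
tcp_rot: [0.113, 1.57, -0.083]
wrist_force: [0.4, 0.5, 0.9]
grip_width: -0.0
time: 5.1
eef_pos: [0.5549, 0.005, 0.0423]
tcp_rot: [1.948, 1.571, 1.753]
wrist_force: [-0.2, 1.1, -0.5]
grip_width: -0.001
```

```bash
python3 -m inch '[{"travel":[0,0,-1],"roll":0},{"travel":[0,0,-2],"roll":0},{"travel":[0,0,-2],"roll":0}]'
python3 -m inch '[{"travel":[0,0,-1],"roll":0},{"travel":[0,0,-2],"roll":0},{"travel":[0,0,-2],"roll":0}]'
```

```text
time: 5.48
eef_pos: [0.5547, 0.005, 0.0401]
tcp_rot: [-3.012, 1.57, 3.075]
wrist_force: [-0.4, 0.4, 0.3]
grip_width: -0.001
time: 5.85
eef_pos: [0.5548, 0.005, 0.0382]
tcp_rot: [-3.052, 1.571, 3.035]
wrist_force: [-0.6, -0.2, -0.1]
grip_width: -0.001
```

```bash
python3 - <<'E'
from h import *
f=grab_frame("wrist"); g=grab_frame("side"); print(read_state()["wrist_force"])
cv2.imwrite("pics/c3.png",np.vstack([cv2.resize(f["frame"][:,:,::-1][120:300,140:380],(400,300)),cv2.resize(g["frame"][:,:,::-1][160:250,220:340],(400,300),interpolation=cv2.INTER_CUBIC)]))
E
```

```text
[ 0.16639528  0.64217747 -0.05485416]
```

View pics/c3.png

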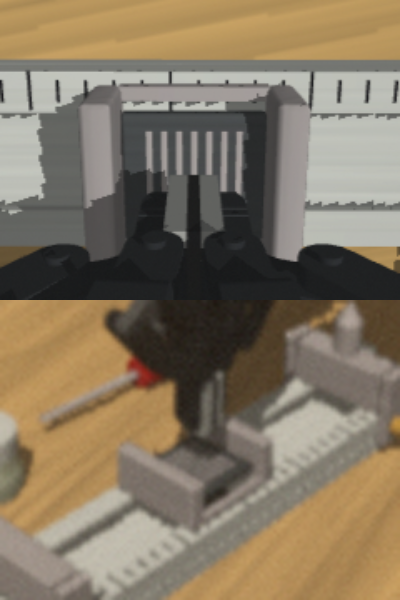

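The fingers are inside the trough over the plate, at (190,180) in the top half, and nearly touching with no force yet. I'll go down in small steps.

```bash
python3 -m inch '[{"travel":[0,0,-1],"roll":0},{"travel":[0,0,-2],"roll":0},{"travel":[0,0,-2],"roll":0}]'
python3 -m inch '[{"travel":[0,0,-1],"roll":0},{"travel":[0,0,-2],"roll":0},{"travel":[0,0,-2],"roll":0}]'
```

```text
time: 6.32
eef_pos: [0.5547, 0.005, 0.0361]
tcp_rot: [-3.091, 1.571, 2.997]
wrist_force: [0.6, 0.4, 0.2]
grip_width: 0.001
time: 6.7
eef_pos: [0.5547, 0.005, 0.0341]
tcp_rot: [-2.985, 1.571, 3.103]
wrist_force: [0.0, 0.3, -0.7]
grip_width: 0.002
```

```bash
python3 - <<'E'
from h import *
for c in ["wrist","side"]:
    f=grab_frame(c); P=cloud(f); s=read_state()["eef_pos"]
    for m in cut_out(c,"press_mid")[:1]: print(c,"plate",np.round(np.percentile(P[m["mask"]],[10,50,90],axis=0),4))
    # rail-frame coordinates about tcp
    d=np.array([.194,.981]); q=P[...,:2]-s[:2]; a=q@d; b=q@np.array([.981,-.194])
    ok=(abs(a)<.006)&(f["depth"]>0)&(P[...,2]<.15)
    for lo in range(-30,60,5):
        k=ok&(b>lo/1e3)&(b<(lo+5)/1e3)
        if k.sum(): print(c,lo,k.sum(),np.round(np.percentile(P[k][:,2],[5,50,95]),4))
E
```

```text
wrist plate [[ 0.5363 -0.0139  0.043 ]
 [ 0.5474  0.008   0.0439]
 [ 0.5626  0.0258  0.0448]]
wrist -30 236 [0.027  0.0292 0.0354]
wrist -25 160 [0.0338 0.0351 0.0431]
wrist -20 918 [0.0276 0.1366 0.1484]
wrist -15 3210 [0.0448 0.1172 0.149 ]
wrist -10 845 [0.0434 0.1171 0.1427]
wrist -5 431 [0.0433 0.1043 0.1158]
wrist 0 309 [0.1037 0.1137 0.1164]
wrist 5 311 [0.1039 0.1149 0.1184]
wrist 10 31 [0.1032 0.1044 0.1155]
side plate [[ 0.535  -0.0107  0.0413]
 [ 0.5472  0.0007  0.0433]
 [ 0.5671  0.0144  0.0443]]
side -30 18 [0.0262 0.0308 0.0346]
side -25 14 [0.0336 0.0396 0.0434]
side -20 32 [0.0429 0.136  0.1486]
side -15 139 [0.0247 0.0993 0.145 ]
side -10 27 [0.023  0.0449 0.1206]
side -5 10 [0.0423 0.0437 0.0449]
side 0 9 [0.0415 0.0431 0.0432]
side 5 10 [0.0427 0.0436 0.1122]
side 10 8 [0.0423 0.0436 0.0894]
side 15 12 [0.0421 0.0434 0.0447]
side 20 8 [0.0422 0.043  0.0436]
```

```bash
python3 -m inch '[{"travel":[0,0,-1],"roll":0},{"travel":[0,0,-2],"roll":0},{"travel":[0,0,-2],"roll":0}]'
python3 -m inch '[{"travel":[0,0,-1],"roll":0},{"travel":[0,0,-2],"roll":0},{"travel":[0,0,-2],"roll":0}]'
```

```text
time: 7.28
eef_pos: [0.5547, 0.005, 0.0321]
tcp_rot: [-3.063, 1.57, 3.024]
wrist_force: [-0.5, -0.2, -0.5]
grip_width: -0.002
time: 7.65
eef_pos: [0.5548, 0.005, 0.0301]
tcp_rot: [-2.971, 1.571, 3.117]
wrist_force: [-0.0, -0.0, -0.1]
grip_width: -0.0
```

```bash
python3 - <<'E'
from h import *
f=grab_frame("wrist"); g=grab_frame("side"); s=read_state();print(s["wrist_force"],s["effort"],s["joint_positions"])
for c,F in (("wrist",f),("side",g)):
    P=cloud(F)
    for m in cut_out(c,"press_mid")[:1]: print(c,"plate",np.round(np.percentile(P[m["mask"]],[10,50,90],axis=0),4))
P=cloud(f)
# front face column of the finger: print world points down image column of finger centre
for u in (247,258):
    print(u,[(v,*np.round(P[v,u],3)) for v in range(200,290,6)])
cv2.imwrite("pics/c4.png",np.vstack([cv2.resize(f["frame"][:,:,::-1][170:290,170:330],(400,300),interpolation=cv2.INTER_CUBIC),cv2.resize(g["frame"][:,:,::-1][180:240,240:320],(400,300),interpolation=cv2.INTER_CUBIC)]))
E
```

```text
[-0.46310683 -0.15329877 -0.64679197] [ 2.71456147e-04 -3.88480639e+01 -2.13108373e+01 -2.71086465e-04
  2.92979537e-03  4.74695355e-06] [-6.94380135e-02  3.95235355e-01  1.90619773e+00 -3.93721731e-05
  8.40234774e-01 -1.44456375e+00]
wrist plate [[ 0.5362 -0.0141  0.043 ]
 [ 0.5469  0.0082  0.0439]
 [ 0.5627  0.0261  0.0447]]
side plate [[ 0.5351 -0.0103  0.0383]
 [ 0.5479  0.0034  0.0433]
 [ 0.5716  0.016   0.0448]]
247 [(200, np.float64(0.539), np.float64(0.004), np.float64(0.044)), (206, np.float64(0.542), np.float64(0.003), np.float64(0.045)), (212, np.float64(0.545), np.float64(0.003), np.float64(0.044)), (218, np.float64(0.548), np.float64(0.002), np.float64(0.044)), (224, np.float64(0.552), np.float64(0.001), np.float64(0.044)), (230, np.float64(0.544), np.float64(0.004), np.float64(0.073)), (236, np.float64(0.543), np.float64(0.004), np.float64(0.08)), (242, np.float64(0.544), np.float64(0.004), np.float64(0.085)), (248, np.float64(0.544), np.float64(0.004), np.float64(0.09)), (254, np.float64(0.543), np.float64(0.004), np.float64(0.097)), (260, np.float64(0.545), np.float6
[... 542 characters left out ...]
(224, np.float64(0.553), np.float64(0.007), np.float64(0.045)), (230, np.float64(0.544), np.float64(0.009), np.float64(0.073)), (236, np.float64(0.544), np.float64(0.009), np.float64(0.081)), (242, np.float64(0.544), np.float64(0.009), np.float64(0.086)), (248, np.float64(0.544), np.float64(0.009), np.float64(0.092)), (254, np.float64(0.545), np.float64(0.008), np.float64(0.096)), (260, np.float64(0.545), np.float64(0.008), np.float64(0.101)), (266, np.float64(0.547), np.float64(0.008), np.float64(0.101)), (272, np.float64(0.55), np.float64(0.007), np.float64(0.101)), (278, np.float64(0.552), np.float64(0.007), np.float64(0.101)), (284, np.float64(0.555), np.float64(0.006), np.float64(0.1))]
```

View pics/c4.png

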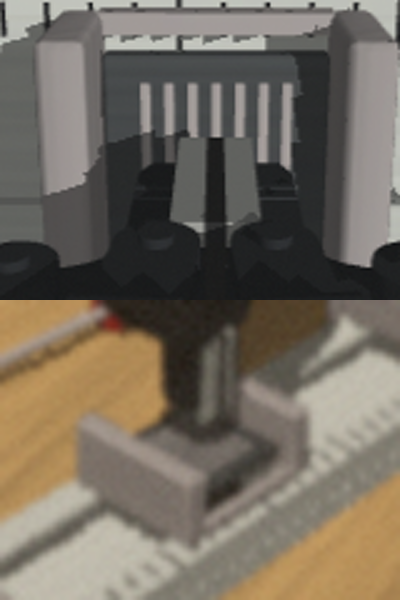

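The wrist depth puts the visible fingertip at z≈0.07, although the reported TCP z is 0.030, and there is no contact force. I'll check this independently with the side camera.

```bash
python3 - <<'E'
from h import *
def proj(f,X):
    fl=192/np.tan(np.radians(f["vertical_fov"])/2); p=np.array(f["R"])@X+f["t"]; return np.round([f["cx"]+fl*p[0]/p[2],f["cy"]+fl*p[1]/p[2]],1)
f=grab_frame("wrist"); g=grab_frame("side")
print("wristcam pos",-np.array(f["R"]).T@f["t"],"axis",np.array(f["R"])[2], "sidecam",-np.array(g["R"]).T@g["t"])
for z in (.03,.044,.055,.069,.08,.1): print(z,"side",proj(g,np.array([.5548,.005,z])),"wrist front face",proj(f,np.array([.544,.006,z])))
P=cloud(g)
for u in (276,280,284):
    print(u,[(v,*np.round(P[v,u]*1e3).astype(int)) for v in range(186,216,2)])
G=cv2.resize(g["frame"][:,:,::-1][170:240,235:325],(720,560),interpolation=cv2.INTER_CUBIC)
for z in (.03,.044,.069):
    p=(proj(g,np.array([.5548,.005,z]))-[235,170])*8; cv2.circle(G,tuple(int(i) for i in p),4,(0,255,0),-1); cv2.putText(G,str(z),(int(p[0])+6,int(p[1])),0,.5,(0,255,0))
cv2.imwrite("pics/c5.png",G)
E
```

```text
wristcam pos [0.49120194 0.01812408 0.20566408] axis [ 0.25298304 -0.04997803 -0.96617896] sidecam [0.25517627 0.52013095 0.47038682]
0.03 side [279.3 214.8] wrist front face [252.8 200.7]
0.044 side [279.4 209. ] wrist front face [252.6 208.5]
0.055 side [279.5 204.4] wrist front face [252.4 215.5]
0.069 side [279.6 198.3] wrist front face [252.1 226. ]
0.08 side [279.7 193.5] wrist front face [251.8 235.6]
0.1 side [279.9 184.5] wrist front face [251.1 257.8]
276 [(186, np.int64(546), np.int64(33), np.int64(114)), (188, np.int64(546), np.int64(33), np.int64(110)), (190, np.int64(554), np.int64(20), np.int64(96)), (192, np.int64(554), np.int64(20), np.int64(92)), (194, np.int64(554), np.int64(20), np.int64(87)), (196, np.int64(554), np.int64(20), np.int64(83)), (198, np.int64(554), np.int64(20), np.int64(79)), (200, np.int64(553), np.int64(22), np.int64(75)), (202, np.int64(559), np.int64(11), np.int64(63)), (204, np.int64(570), np.int64(-7), np.int64(43)), (206, np.int64(565), np.int64(1), np.int64(45)), (208, np.int64(563), np.int64(3), np.int64(42)), (210, np.int64(559), np.int64
[... 921 characters left out ...]
64(100)), (188, np.int64(544), np.int64(9), np.int64(98)), (190, np.int64(544), np.int64(8), np.int64(93)), (192, np.int64(544), np.int64(8), np.int64(89)), (194, np.int64(544), np.int64(8), np.int64(84)), (196, np.int64(544), np.int64(7), np.int64(79)), (198, np.int64(544), np.int64(7), np.int64(75)), (200, np.int64(543), np.int64(8), np.int64(71)), (202, np.int64(543), np.int64(8), np.int64(66)), (204, np.int64(556), np.int64(-15), np.int64(43)), (206, np.int64(552), np.int64(-8), np.int64(45)), (208, np.int64(549), np.int64(-2), np.int64(45)), (210, np.int64(546), np.int64(3), np.int64(44)), (212, np.int64(542), np.int64(9), np.int64(44)), (214, np.int64(540), np.int64(13), np.int64(43))]
```

View pics/c5.png

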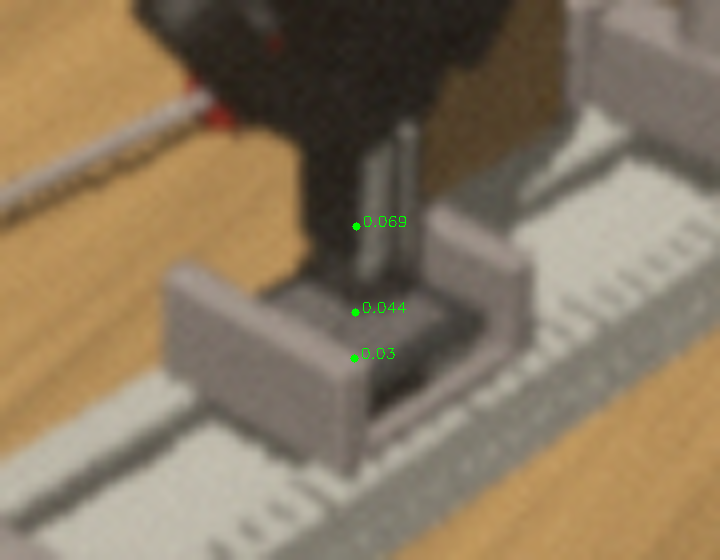

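Both cameras put the real fingertips about 35 mm above the reported TCP, so I'll trust the pictures and the force instead. The gripper's body is therefore lower than planned. I'll raise and turn −90°, so the gripper's thin side lies along the rail towards the post, and measure its profile.

```bash
python3 -m inch '[{"travel":[0,0,20],"roll":-5},{"travel":[0,0,30],"roll":-15},{"travel":[0,0,30],"roll":-25},{"travel":[0,0,30],"roll":-35},{"travel":[0,0,30],"roll":-45},{"travel":[0,0,30],"roll":-55},{"travel":[0,0,30],"roll":-65},{"travel":[0,0,30],"roll":-75},{"travel":[0,0,30],"roll":-85},{"travel":[0,0,30],"roll":-90},{"travel":[0,0,30],"roll":-90},{"travel":[0,0,30],"roll":-90}]'
cat > prof.py <<'E'
from h import *
s=read_state(); print(s["time"],s["eef_pos"],s["joint_positions"],s["wrist_force"])
d=np.array([.194,.981]); n=np.array([.981,-.194])
for c in ["wrist","side","top"]:
    f=grab_frame(c); save(f,c+"_p.png"); P=cloud(f); q=P[...,:2]-s["eef_pos"][:2]; a=q@d;b=q@n
    ok=(f["depth"]>0)&(abs(a)<.1)&(abs(b)<.08)
    for z in np.arange(.062,.2,.01):
        k=ok&(P[...,2]>z)&(P[...,2]<=z+.01)
        if k.sum()>5: print(c,"z%.3f"%z,k.sum(),"along",np.round(np.percentile(a[k],[2,98])*1e3),"across",np.round(np.percentile(b[k],[2,98])*1e3))
    for nm,z in [("press_mid",.044)]:
        for m in mark_of(c,nm)[:1]: print(c,nm,round(m["score"],2),np.round(ray(f,m["centre"],z),4))
E
python3 prof.py
```

```text
time: 9.45
eef_pos: [0.5549, 0.005, 0.0603]
tcp_rot: [1.558, 1.571, -0.207]
wrist_force: [0.7, 0.5, 0.2]
grip_width: -0.001
9.45 [0.55488124 0.00498806 0.06029022] [-6.94802330e-02  3.48029209e-01  1.89581601e+00 -6.24245308e-06
  8.97712192e-01  1.25004460e-01] [0.6561779  0.53454192 0.20245746]
wrist z0.092 164 along [ 7. 12.] across [-11.  11.]
wrist z0.102 556 along [ 7. 12.] across [-13.  13.]
wrist z0.112 708 along [ 7. 12.] across [-13.  13.]
wrist z0.122 902 along [-10.  12.] across [-6.  7.]
wrist z0.132 1934 along [-7. 14.] across [-26.  27.]
wrist z0.142 6275 along [-8. 14.] across [-36.  36.]
wrist z0.152 5125 along [-7. 18.] across [-44.  44.]
wrist z0.162 11839 along [-4. 18.] across [-50.  50.]
wrist z0.172 14016 along [ 5. 18.] across [-54.  54.]
wrist z0.182 5841 along [11. 21.] across [-50.  50.]
wrist z0.192 121 along [20. 21.] across [-18.  18.]
wrist press_mid 0.68 [0.5576 0.0053 0.044 ]
side z0.092 39 along [-3. 14.] across [-13.   7.]
side z0.102 74 along [-4. 13.] across [-14.  13.]
side z0.112 79 along [-5. 14.] across [-15.  13.]
side z0.122 64 along [-2. 14.] across [-15.  12.]
side z0.132 90 along [-4. 15.] across [-32.  27.]
side z0.142 192 along [-8. 15.] across [-38.  34.]
side z0.152 189 along [-12.  19.] across [-47.  42.]
side z0.162 237 along [-6. 20.] across [-55.  49.]
side z0.172 284 along [-6. 19.] across [-62.  56.]
side z0.182 312 along [-7. 21.] across [-62.  55.]
side z0.192 278 along [-4. 22.] across [-47.  34.]
side press_mid 0.78 [0.5535 0.0072 0.044 ]
top z0.182 148 along [-12.  12.] across [-61. -50.]
top press_mid 0.3 [0.459  0.1019 0.044 ]
```

With the gripper turned, it stays within about ±22 mm along the rail, so it clears the post by more than 10 mm. The real tip is at z≈0.095. I'll descend again.

```bash
python3 -m inch '[{"travel":[0,0,-20],"roll":0},{"travel":[0,0,-40],"roll":0},{"travel":[0,0,-45],"roll":0},{"travel":[0,0,-45],"roll":0}]'
python3 -m inch '[{"travel":[0,0,-1],"roll":0},{"travel":[0,0,-2],"roll":0},{"travel":[0,0,-3],"roll":0},{"travel":[0,0,-3],"roll":0}]'
python3 -m inch '[{"travel":[0,0,-1],"roll":0},{"travel":[0,0,-2],"roll":0},{"travel":[0,0,-2],"roll":0}]'
```

```text
time: 10.25
eef_pos: [0.5547, 0.005, 0.0151]
tcp_rot: [-1.44, 1.57, 3.076]
wrist_force: [-0.4, -0.3, -0.0]
grip_width: -0.001
time: 10.75
eef_pos: [0.5549, 0.005, 0.0124]
tcp_rot: [1.781, 1.571, 0.014]
wrist_force: [-0.2, 0.3, 0.5]
grip_width: -0.003
time: 11.12
eef_pos: [0.555, 0.005, 0.0111]
tcp_rot: [-1.379, 1.571, 3.137]
wrist_force: [-2.3, -0.4, 5.2]
grip_width: -0.004
```

Contact. I'll press on.

```bash
python3 -m inch '[{"travel":[0,0,-1],"roll":0},{"travel":[0,0,-2],"roll":0},{"travel":[0,0,-2],"roll":0}]'
python3 -m inch '[{"travel":[0,0,-1],"roll":0},{"travel":[0,0,-2],"roll":0},{"travel":[0,0,-2],"roll":0}]'
```

```text
time: 11.5
eef_pos: [0.5552, 0.005, 0.0104]
tcp_rot: [-1.205, 1.57, -2.972]
wrist_force: [-4.1, 0.6, 13.4]
grip_width: -0.001
time: 11.88
eef_pos: [0.5552, 0.005, 0.0085]
tcp_rot: [-1.267, 1.57, -3.034]
wrist_force: [-4.7, 0.3, 14.6]
grip_width: -0.001
```

```bash
python3 -m inch '[{"travel":[0,0,-1],"roll":0},{"travel":[0,0,-1.8],"roll":0},{"travel":[0,0,-1.8],"roll":0}]'
python3 -m inch '[{"travel":[-0.4,-2,0],"roll":0},{"travel":[-1.2,-6,0],"roll":0},{"travel":[-2,-10,0],"roll":0},{"travel":[-3,-15,0],"roll":0},{"travel":[-4,-20,0],"roll":0},{"travel":[-5,-25,0],"roll":0},{"travel":[-5.5,-28,0],"roll":0},{"travel":[-5.9,-30,0],"roll":0},{"travel":[-5.9,-30,0],"roll":0}]'
python3 - <<'E'
from h import *
for c in ["wrist","side"]:
    f=grab_frame(c); save(f,c+"_s.png"); P=cloud(f)
    for m in mark_of(c,"press_mid")[:1]: print(c,round(m["score"],2),np.round(ray(f,m["centre"],.04),4))
    for m in cut_out(c,"press_mid")[:1]: print(c,m["extent"],np.round(np.median(P[m["mask"]],0),4))
s=read_state();print(s["eef_pos"],s["wrist_force"])
E
```

```text
time: 12.25
eef_pos: [0.5552, 0.005, 0.0067]
tcp_rot: [-1.268, 1.57, -3.035]
wrist_force: [-4.5, -0.4, 14.1]
grip_width: 0.001
time: 13.38
eef_pos: [0.5492, -0.0248, 0.0067]
tcp_rot: [-2.078, 1.57, 2.438]
wrist_force: [-4.3, 0.9, 13.8]
grip_width: 0.003
wrist 0.87 [ 0.5522 -0.0243  0.04  ]
wrist [213.2, 203.5, 310.5, 274.1] [ 0.5592 -0.0146  0.0396]
side 0.65 [ 0.5507 -0.0259  0.04  ]
side [293.1, 201.8, 303.1, 214.6] [ 0.5324 -0.0254  0.0387]
[ 0.54920528 -0.02482818  0.00673267] [-5.17822193  0.87404899 13.58542539]
```

The carriage follows with the plate down (z≈0.0396) and no slip. I'll continue close to the stop, then creep.

```bash
python3 -m inch '[{"travel":[-0.6,-3,0],"roll":0},{"travel":[-2,-10,0],"roll":0},{"travel":[-3.4,-17,0],"roll":0},{"travel":[-4.8,-24,0],"roll":0},{"travel":[-6.2,-31,0],"roll":0},{"travel":[-7.6,-38,0],"roll":0},{"travel":[-9,-45,0],"roll":0},{"travel":[-10,-50,0],"roll":0},{"travel":[-10.9,-54.5,0],"roll":0},{"travel":[-11.4,-57,0],"roll":0},{"travel":[-11.6,-58,0],"roll":0},{"travel":[-11.6,-58,0],"roll":0}]'
python3 -m inch '[{"travel":[-0.2,-1,0],"roll":0},{"travel":[-0.4,-2,0],"roll":0},{"travel":[-0.6,-3,0],"roll":0},{"travel":[-0.8,-4,0],"roll":0},{"travel":[-0.8,-4,0],"roll":0}]'
```

```text
time: 15.18
eef_pos: [0.5376, -0.083, 0.0067]
tcp_rot: [-1.938, 1.57, 2.579]
wrist_force: [-4.9, 1.7, 14.5]
grip_width: -0.001
time: 15.8
eef_pos: [0.5368, -0.0869, 0.0067]
tcp_rot: [-2.027, 1.57, 2.49]
wrist_force: [-4.7, 1.3, 14.0]
grip_width: 0.0
```

```bash
python3 -m inch '[{"travel":[-0.2,-1,0],"roll":0},{"travel":[-0.4,-2,0],"roll":0},{"travel":[-0.6,-3,0],"roll":0},{"travel":[-0.6,-3,0],"roll":0}]'
python3 -m inch '[{"travel":[-0.2,-1,0],"roll":0},{"travel":[-0.4,-2,0],"roll":0},{"travel":[-0.6,-3,0],"roll":0},{"travel":[-0.6,-3,0],"roll":0}]'
```

```text
time: 16.3
eef_pos: [0.5362, -0.0899, 0.0067]
tcp_rot: [-2.045, 1.57, 2.471]
wrist_force: [-4.8, 1.6, 14.2]
grip_width: 0.001
time: 16.8
eef_pos: [0.5359, -0.0915, 0.0067]
tcp_rot: [-2.927, 1.568, 1.589]
wrist_force: [-3.9, 6.4, 14.0]
grip_width: 0.003
```

```bash
cat > gap.py <<'E'
from h import *
s=read_state();print(s["time"],s["eef_pos"],s["wrist_force"])
for c in ["wrist","side"]:
    f=grab_frame(c); save(f,c+"_g.png"); P=cloud(f); M={}
    for n,z in (("press_mid",.04),("marked_stop",0)):
        for m in mark_of(c,n)[:1]: M[n]=ray(f,m["centre"],z); print(c,n,round(m["score"],2),np.round(M[n],4))
    if len(M)==2: print("dist",np.linalg.norm((M["press_mid"]-M["marked_stop"])[:2]))
im=cv2.imread("pics/side_g.png")[150:240,270:390]; cv2.imwrite("pics/gap%d.png"%(s["time"]*10),cv2.resize(im,(720,540),interpolation=cv2.INTER_CUBIC)); 
E
python3 gap.py; ls pics
```

```text
16.8 [ 0.53586552 -0.0914696   0.00665932] [-3.89819183  6.37930375 13.97024662]
wrist press_mid 0.58 [ 0.5392 -0.0906  0.04  ]
side press_mid 0.62 [ 0.5346 -0.1015  0.04  ]
side marked_stop 0.66 [ 0.5232 -0.1337 -0.    ]
dist 0.03420010928224065
both.png
c2.png
c3.png
c4.png
c5.png
gap168.png
side1.png
side2.png
side_g.png
side_p.png
side_s.png
top1.png
top2.png
top_p.png
wrist2.png
wrist_g.png
wrist_p.png
wrist_s.png
```

Fy rose from 1.6 to 6.4 N and the finger lagged at 98 mm of travel (expected about 96), so the carriage has butted. I'll lift straight off and check.

```bash
python3 -m inch '[{"travel":[0,0,3],"roll":0},{"travel":[0,0,8],"roll":0},{"travel":[0,0,15],"roll":0},{"travel":[0,0,40],"roll":0},{"travel":[0,20,90],"roll":0},{"travel":[0,60,130],"roll":0},{"travel":[0,100,150],"roll":0},{"travel":[0,100,150],"roll":0},{"travel":[0,100,150],"roll":0}]'
cat >> gap.py <<'E'
f=grab_frame("wrist");P=cloud(f)
d=np.array([.194,.981]);n=np.array([.981,-.194]);o=np.array([.556,.0055])
a=(P[...,:2]-o)@d;b=(P[...,:2]-o)@n
k=(f["depth"]>0)&(abs(b)<.028)&(abs(b)>.012)&(a<0)&(a>-.17)&(P[...,2]<.1)
for x in range(-160,-40,4):
    j=k&(a>=x/1e3)&(a<(x+4)/1e3)
    if j.sum(): print(x,np.round(np.percentile(P[j][:,2],[5,50,95])*1e3))
for nm in ("tin","screwdriver","bench_block","spool"):
    f=grab_frame("top")
    for m in mark_of("top",nm)[:1]: print(nm,np.round(ray(f,m["centre"],0),3))
w=cv2.imread("pics/wrist_g.png"); cv2.imwrite("pics/final.png",np.vstack([cv2.resize(w,(400,300)),cv2.resize(im,(400,300))]))
E
python3 gap.py
```

```text
time: 18.23
eef_pos: [0.5347, 0.0066, 0.1538]
tcp_rot: [-0.896, 1.569, -2.662]
wrist_force: [-0.6, 0.1, -0.5]
grip_width: 0.002
18.225 [0.53471035 0.00660485 0.15376957] [-0.61764013  0.09580971 -0.53037973]
side press_mid 0.46 [ 0.5391 -0.0959  0.04  ]
side marked_stop 0.59 [ 0.5271 -0.1317  0.    ]
dist 0.037771598864429566
-156 [59. 59. 59.]
-152 [59. 60. 60.]
-148 [59. 60. 61.]
-144 [59. 60. 61.]
-140 [59. 60. 61.]
-136 [58. 59. 60.]
-108 [33. 34. 35.]
-104 [31. 34. 36.]
-100 [31. 39. 44.]
-96 [34. 43. 45.]
-92 [34. 44. 45.]
-88 [35. 44. 45.]
-84 [43. 44. 45.]
-76 [46. 59. 59.]
-72 [11. 59. 61.]
-68 [11. 59. 61.]
-64 [11. 43. 58.]
-60 [11. 13. 29.]
-56 [11. 27. 29.]
-52 [11. 27. 29.]
-48 [11. 27. 29.]
-44 [11. 27. 29.]
tin [0.689 0.044 0.   ]
screwdriver [ 0.671 -0.101  0.   ]
```

View pics/final.png

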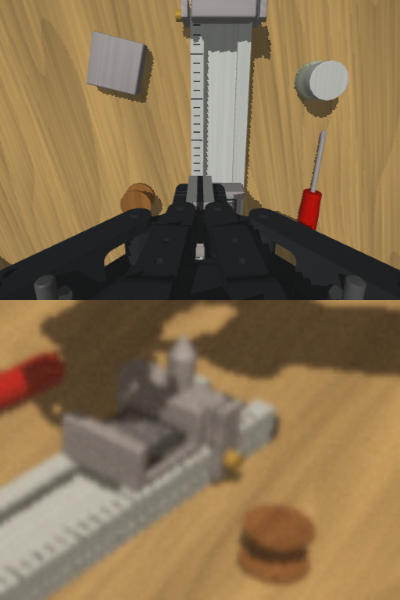

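The side crop (bottom half) shows the far cheek flush against the block with the post at (180,360). The plate is back up at 44 mm. I'll move clear and check the gap with the top camera.

```bash
python3 -m inch '[{"travel":[-15,40,20],"roll":0},{"travel":[-35,90,40],"roll":0},{"travel":[-60,140,40],"roll":0},{"travel":[-80,190,40],"roll":0},{"travel":[-100,240,40],"roll":0},{"travel":[-110,280,40],"roll":0},{"travel":[-110,280,40],"roll":0}]'
python3 - <<'E'
from h import *
f=grab_frame("top");P=cloud(f)
for nm,z in (("press_mid",.044),("marked_stop",0),("tin",0),("screwdriver",0),("bench_block",0),("spool",0)):
    for m in mark_of("top",nm)[:1]: print(nm,round(m["score"],2),np.round(ray(f,m["centre"],z),3))
d=np.array([.194,.981]);n=np.array([.981,-.194]);o=np.array([.556,.0055])
a=(P[...,:2]-o)@d;b=(P[...,:2]-o)@n
k=(f["depth"]>0)&(abs(b)<.028)&(abs(b)>.012)
for x in range(-160,-56,4):
    j=k&(a>=x/1e3)&(a<(x+4)/1e3)
    if j.sum(): print(x,np.round(np.percentile(P[j][:,2],[5,50,95])*1e3))
cv2.imwrite("pics/t9.png",cv2.resize(f["frame"][:,:,::-1][170:270,250:390],(770,550),interpolation=cv2.INTER_CUBIC))
E
```

```text
time: 19.85
eef_pos: [0.4245, 0.2894, 0.1947]
tcp_rot: [2.858, 1.57, 1.096]
wrist_force: [-0.3, -0.8, 0.4]
grip_width: -0.002
press_mid 0.83 [ 0.537 -0.091  0.044]
marked_stop 0.92 [ 0.527 -0.136  0.   ]
tin 0.55 [0.687 0.039 0.   ]
screwdriver 0.79 [ 0.668 -0.104  0.   ]
bench_block 0.85 [0.451 0.113 0.   ]
spool 0.73 [ 0.427 -0.07   0.   ]
-156 [58. 60. 61.]
-152 [59. 60. 62.]
-148 [59. 61. 62.]
-144 [59. 61. 62.]
-140 [59. 61. 62.]
-136 [58. 60. 61.]
-132 [58. 60. 61.]
-128 [59. 60. 62.]
-124 [34. 46. 59.]
-120 [29. 44. 46.]
-116 [29. 44. 46.]
-112 [28. 43. 46.]
-108 [29. 44. 46.]
-104 [30. 44. 46.]
-100 [28. 44. 46.]
-96 [30. 43. 46.]
-92 [29. 44. 46.]
-88 [29. 44. 46.]
-84 [32. 44. 46.]
-80 [30. 43. 46.]
-76 [44. 52. 60.]
-72 [58. 60. 62.]
-68 [14. 60. 62.]
-64 [12. 32. 59.]
-60 [11. 26. 30.]
```

View pics/t9.png

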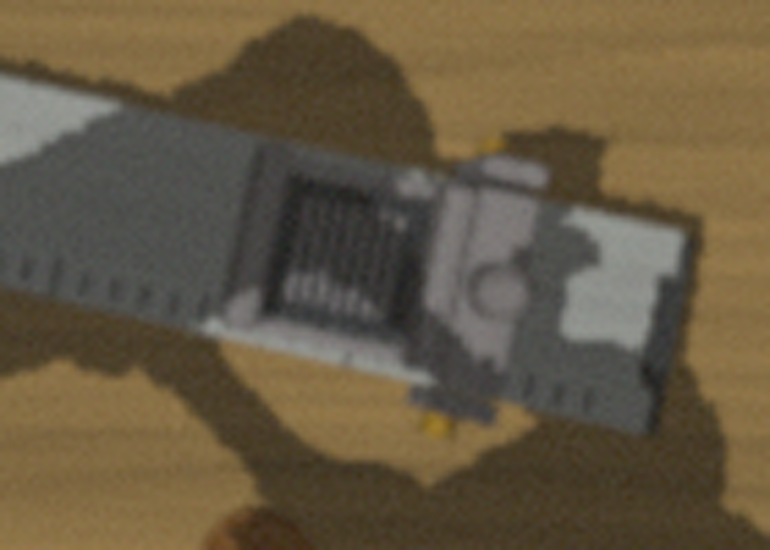

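The carriage is flush with the post block: the height profile is a continuous 60 mm from −156 to −124, with no gap. The plate is up, and the bystanders are where they were. Handing in.

```bash
python3 -c "
from bench import *
print(finish_job(), read_state()['time'])"
```

```text
the job is handed in; nothing more can be done
the job is handed in; nothing more can be done
```

The carriage now stands against the marked stop (the one with the post), with the plate up and the brake on. I pressed the plate about 4 mm down at roughly 14 N with the shut fingertips, pushed the carriage about 98 mm along the rail, and lifted straight off. The job was handed in at about 20 s.

**Last checks**
- **At the stop:** the force along the rail rose from 1.6 to 6.4 N as the carriage met the stop. The top camera shows no gap between cheek and stop block. The marks put carriage and stop about 46 mm apart, against 45 mm expected.
- **Plate:** it is back up at 44 mm, and the arm is clear with no force on the wrist.
- **Other things on the bench:** all four are where they lay, to within the few-millimetre scatter of the position marks (largest shift about 8 mm, on the bench block). The arm never went near them.

**Disagreements**
- **Fingertip height:** the real tips are about 33–35 mm shorter than the reported TCP, as both cameras and the contact force showed. I went by the pictures and the force, and turned the gripper 90° to keep its body clear of the post.
- **Side camera:** after the push, its marks gave 34–38 mm between carriage and stop. The plate was partly hidden in that view, so I did not use them.

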